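# Hold an offset lever level over its fixture

### The arm

A 6-joint arm with a two-finger parallel gripper is mounted at the origin on a cart in front of the work surface, level with it; the furniture and walls round the work are solid. World frame = base frame: x ahead of the robot, y to its left, z up, the work surface at z = 0. Lengths are in m, angles in rad, forces in N, time in s.
With the tool pointing down it reaches from about 0.25 to 0.775 m from the base axis. Payload 4 kg.
Tool frame: the origin (TCP) lies at the very end of the fingers, on their centre line; the grasp point (between the pads) lies 19 mm behind it; z points along the fingers, y is the line along which they close (so a half turn about z gives the same grasp; the last joint's range is limited). The gripper opens to 94 mm and grips with 3 to 60 N. Pads are 16 mm wide; open, the fingers measure 119 mm over their backs; the gripper's body (75 mm by 177 mm) begins 78 mm behind the grasp point.
Start: joints at [-1.359, 0.087, 1.371, -0, 1.684, -0.103], TCP at [0.17, -0.523, 0.173] pointing down, gripper open.
Joint ranges: [-3.1, 3.1], [-0.76, 2.03], [0.27, 2.55], [-1.08, 4.22], [0.17, 2.65], [-2.57, 2.57]. Speed limits (rad/s): [2.79, 2.79, 3.14, 3.14, 3.14, 3.14].

### API

Orientations are given as a unit quaternion [x, y, z, w].
In Python, from plant import manip, eyes, order gives the robot as it stands. The module is installed in compiled form; this text tells all that it offers.
- The arm moves only by the tool send_rows, never from a script. Its argument "rows" is text: rows parted by semicolons, each of 7 numbers parted by spaces: the turn, a rotation vector about the tool's x, y, z in shares of 4 rad (1.0 is 4 rad), then the shift along the tool's x, y, z in parts of the range, where 1.0 means 600 mm, then the opening, from 0 (shut) to 1 (fully open). A call has 1 to 10 rows; each row is the pose to reach, as a shift and turn from the pose commanded when the call began, along the tool's axes at that moment; what a row does not reach only later rows make up. A row lasts 1/10 s, in which the tool goes at most 50 mm and 8.59 degrees, less where a joint would pass 70% of its speed; a pose out of reach is approached as far as the arm can. A call with a gripper value outside its range is refused whole. The fingers move at their own pace and stop on an object; the grip force is fixed at half the most. Time passes only in rows, so rows that repeat a pose let the fingers close. It gives the time, the measured TCP pose, the force, the opening and the grip force at its end, in the units of the state.
- manip.observe(): the state, without advancing time (a new reading comes with each control period).
- eyes.read_camera(name): name is "scene" or "top"; returns the picture (400x640x3 uint8, red, green, blue); there is no depth.
- eyes.get_calibration(name): a dict with "fx", "fy", "cx", "cy" (pixels), "position" and "attitude" of the camera in the world. Camera axes: x right, y down, z forward; pixel columns grow to the right and rows downward; lengths in m; the calibration is good to about 2 mm. A picture is of the moment at which its call begins. get_calibration takes no time and is no camera call.
- order.job_done(): hands the job in; it is judged then, once.
The state is a dict: "time_s": time; "joint_pos": joint angles; "qd": joint speeds; "effort": joint torques, N m; "tool_pos": TCP position; "orientation": TCP orientation; "force": force on the tool from outside, world axes, zero at the start; "torque": the same for the moment, N m; "width": finger opening in m; "grip_force": force on a finger pad.
Only numpy, scipy, OpenCV 4.12 (cv2) and the standard library are available. Lean on these libraries where they do the work, as an engineer would, in place of code of your own. Each camera call takes 0.05 s, during which the arm holds its last target. There are 200 camera calls.

### The job

First take the dropper bottle off the lever fixture and stand it upright on the bench beside the fixture, without knocking it over. Then pick up the steel lever by its balance point (the yellow band) and finish while holding it still and level directly above the fixture, heavy boss over the blue cup and bored eye over the pin, with its underside about 3 cm above the tip of the pin and nothing but the gripper touching it. Leave the tip box, timer, tape roll and marker where they are.

Things in the scene. Friction and masses are not known exactly. Their poses are not given: they have to be found in the camera images.
- lever: Loose steel lever, 0.4 to 0.75 kg, 236 long, lying level on its two ends. Origin: underside, midway between the ends' centres; z up, x from heavy to light end. x=-100: dark round boss, 44 diameter, 45 tall with bolt head. x=+100: upright eye tube, 28 outside, 14 bore, 36 tall. Between: straight bar 12 wide (y), from 14 to 34 above the underside. Balances at the yellow band, x=-46, z=24.
- lever_balance (a point): Balance point (centre of mass in x and y) of the lever: middle of the bar's section at the 8 mm wide yellow band, 54 mm from the boss centre, 24 mm above the lever's underside. Axes as the lever's.
- lever_boss (a point): Centre of the underside of the lever's heavy boss.
- lever_eye (a point): Centre of the underside of the lever's bored eye.
- fixture: Fixed aluminium plate 270 (x) by 80 (y) by 10, flat on the bench. Origin: centre of its underside; z up, x from cup to pin. x=-100: blue pedestal 62 diameter with a cup in its top, rim 40 and floor 30 above the bench, 52 inside. x=+100: blue pedestal 30 diameter, 30 high, with an upright pin, 9 diameter, tip 52 above the bench. Between them the plate is flat; the bottle stands there.
- fixture_cup (a point): Centre of the cup's rim, 40 mm above the bench; the heavy boss belongs above it.
- fixture_pin (a point): Tip of the pin, 52 mm above the bench; the eye belongs above it.
- dropper: Blue and white dropper bottle, 25 diameter, 99 tall, about 0.02 kg, standing on the fixture's base plate (its foot 10 mm above the bench) between the pedestals. Origin: centre of its underside; z up. Straight round body, 25 diameter, from the foot to 75 high; narrower dropper bulb at the top. The bench is bare for 120 mm beyond the fixture's centre line on its far side (away from the robot).
- tip_box: Bystander: blue and clear pipette tip box, 89x122x73; origin: centre of its underside.
- timer: Bystander: small white bench timer, 62x68x21; origin: centre of its underside.
- tape_roll: Bystander: roll of cream tape lying flat, 60 diameter, 19 high; origin: centre of its underside.
- red_marker: Bystander: dark marker with red ends lying on the bench, 124 long, 13 thick; origin: its middle at the underside.

How it is judged:
On the way, in this order (a step that is already met when the one before it is completed fails the run):
1. the dropper bottle stands upright on the bench, off the fixture and let go (height (world z) of dropper below 0.004 m and angle between dropper's own z axis and vertical below 0.12 rad and contact force between each of the fingers, fixture and dropper below 0.05 N and linear speed of dropper below 0.02 m/s), for 0.2 s.
2. the lever is lifted clear of the bench in the fingers (height (world z) of lever above 0.03 m and contact force between the fingers and lever above 1 N), for 0.2 s.
At the end, for the whole second after the job is handed in: Lever held still by its balance point (20 mm), level within 0.09 rad, boss and eye within 12 mm of straight above cup and pin, underside 15 to 45 mm above the pin tip, touching only the fingers. Bottle upright on the bench, released. Tip box, timer, tape and marker within 30 mm of their places (all of step 1 and angle between lever's own z axis and vertical below 0.09 rad and horizontal distance between lever_boss and fixture_cup below 0.012 m and horizontal distance between lever_eye and fixture_pin below 0.012 m and z of lever in the frame of fixture_pin between 0.015 and 0.045 m and x of the grasp point in the frame of lever_balance between -0.02 and 0.02 m and contact force between the fingers and lever above 1 N and contact force between lever and fixture below 0.05 N and contact force between lever and dropper below 0.05 N and linear speed of lever below 0.02 m/s and angular speed of lever below 0.15 rad/s and distance of each of tip_box, timer, tape_roll, red_marker from where it was at the start of the episode below 0.03 m); the arm keeps its last pose, push and grip.
It fails at once if the dropper bottle is knocked over (angle between dropper's own z axis and vertical above 0.5 rad).
It fails at once if the tip box is displaced by more than 30 mm (distance of tip_box from where it was at the start of the episode above 0.03 m).
It fails at once if the timer is displaced by more than 30 mm (distance of timer from where it was at the start of the episode above 0.03 m).
It fails at once if the tape roll is displaced by more than 30 mm (distance of tape_roll from where it was at the start of the episode above 0.03 m).
It fails at once if the red marker is displaced by more than 30 mm (distance of red_marker from where it was at the start of the episode above 0.03 m).
It also fails if it takes over 61 s, if anything falls off the work surface, if the arm or the gripper's body presses on something with over 40 N, if the wrist force passes 120 N, or if a joint passes its speed limit or range.

## Working session

There is one attempt and no reset: what is moved stays moved. The work goes in short steps, Python scripts to look and compute and a tool call to move; the robot and the scene stay as the last step left them, time stands still between calls to the robot, and variables do not carry over. Pictures are saved under pics/ and viewed, at most 10 in all, crops included, and the job is handed in when it is done.

Besides the shell and the picture viewer there is one more tool, called after "Request:" in YAML: its name, and indented under it one key for each argument. send_rows: Moves the arm, as the interface text tells. Its arguments: {"type":"object","properties":{"rows":{"type":"string"}},"required":["rows"]}

```bash
mkdir -p pics
python3 - <<'E'
from plant import manip, eyes, order
import cv2
s=manip.observe(); print(s)
for n in("scene","top"):
    print(eyes.get_calibration(n)); cv2.imwrite(f"pics/{n}0.png",eyes.read_camera(n)[:,:,::-1])
E
```

```text
{'time_s': 0.0, 'joint_pos': array([-1.35908086e+00,  8.79747366e-02,  1.37220103e+00, -2.22709850e-05,
        1.68360100e+00, -1.03101153e-01]), 'qd': array([ 0.00192204, -0.00028958,  0.001761  , -0.00016118,  0.00104094,
       -0.0008575 ]), 'effort': array([-2.24876312e-04, -3.40183175e+01, -3.02423501e+01,  7.18155317e-02,
        3.31358111e-02, -1.88623230e-04]), 'tool_pos': array([ 0.17016267, -0.52238085,  0.17172047]), 'orientation': array([ 9.87636477e-01,  1.56757766e-01, -7.03270877e-05, -1.08984559e-03]), 'force': array([-0.46588642, -0.36652707, -0.19861834]), 'torque': array([ 0.00697306, -0.01927907,  0.03805707]), 'grip_force': 0.0, 'width': 0.0937647556809656}
{'fx': 403.07707908440864, 'fy': 403.07707908440864, 'cx': 319.892438926639, 'cy': 200.2132159999733, 'position': array([ 0.28300007, -1.04460436,  0.97229582]), 'attitude': array([ 0.90427379, -0.1064968 ,  0.05152899, -0.41023421])}
{'fx': 454.8129104977159, 'fy': 454.8129104977159, 'cx': 319.70647443936457, 'cy': 195.5563059218309, 'position': array([ 3.32922986e-01, -4.46131818e-04,  1.70495654e+00]), 'attitude': array([-0.6993318 ,  0.71182277, -0.0476089 ,  0.04446085])}
```

View pics/scene0.png

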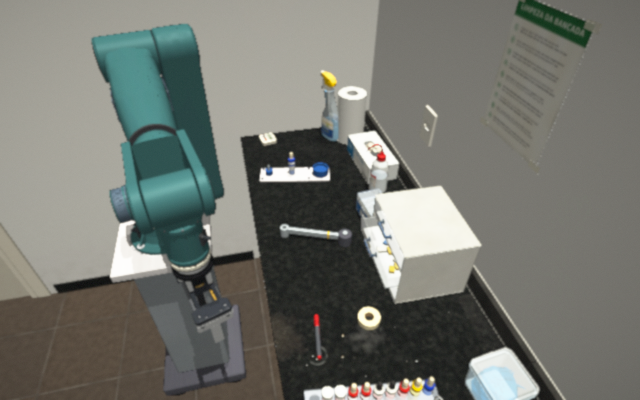

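View pics/top0.png

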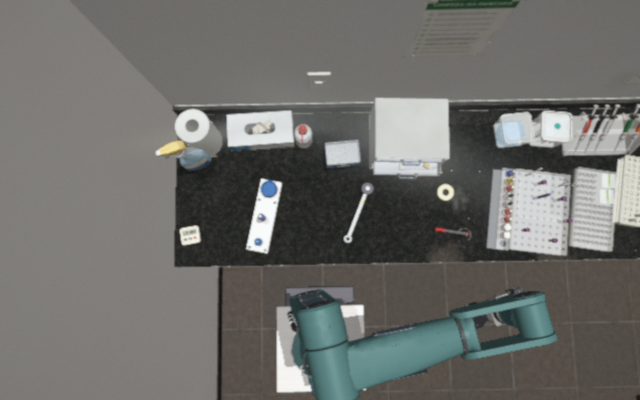

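The scene view shows the fixture near (295,174) with the bottle at (291,160), and the lever near (315,233). In the top view the cup is at (269,188), the pin at (258,241), the bottle at (262,217), the boss at (368,188) and the eye at (348,239). I'll enlarge crops of these next.

```bash
cat > h.py <<'E'
import numpy as np, cv2
from scipy.spatial.transform import Rotation as R
from plant import eyes
cal={n:eyes.get_calibration(n) for n in("scene","top")}
def ray(n,u,v):
    c=cal[n]; d=R.from_quat(c["attitude"]).apply([(u-c["cx"])/c["fx"],(v-c["cy"])/c["fy"],1]); return c["position"],d/np.linalg.norm(d)
def plane(n,u,v,z):
    p,d=ray(n,u,v); return p+d*(z-p[2])/d[2]
def tri(a,b):
    p,d=ray("scene",*a); q,e=ray("top",*b)
    t=np.linalg.lstsq(np.c_[d,-e],q-p,rcond=None)[0]; x=p+d*t[0]; y=q+e*t[1]
    return (x+y)/2, np.linalg.norm(x-y)
def proj(n,X):
    c=cal[n]; k=R.from_quat(c["attitude"]).inv().apply(np.asarray(X)-c["position"]); return k[:2]/k[2]*c["fx"]+[c["cx"],c["cy"]]
E
python3 - <<'E'
import cv2, numpy as np
from h import *
s=cv2.imread("pics/scene0.png");t=cv2.imread("pics/top0.png")
def c(i,x,y,w,h): return cv2.resize(i[y:y+h,x:x+w],(400,300),interpolation=cv2.INTER_CUBIC)
cv2.imwrite("pics/c1.png",np.vstack([np.hstack([c(s,255,140,80,60),c(s,275,205,80,60)]),np.hstack([c(t,205,175,120,90),c(t,300,172,120,90)])]))
print("fix axis",plane("top",269,188,.04),plane("top",258,241,.052),"bottle top",plane("top",262,217,.1))
print("lever",plane("top",368,188,.045),plane("top",348,239,.036))
E
```

```text
fix axis [0.58249038 0.17718191 0.04      ] [0.38763204 0.21632777 0.052     ] bottle top [0.47028057 0.19587373 0.1       ]
lever [ 0.57537553 -0.18850566  0.045     ] [ 0.3895825  -0.11041362  0.036     ]
```

View pics/c1.png

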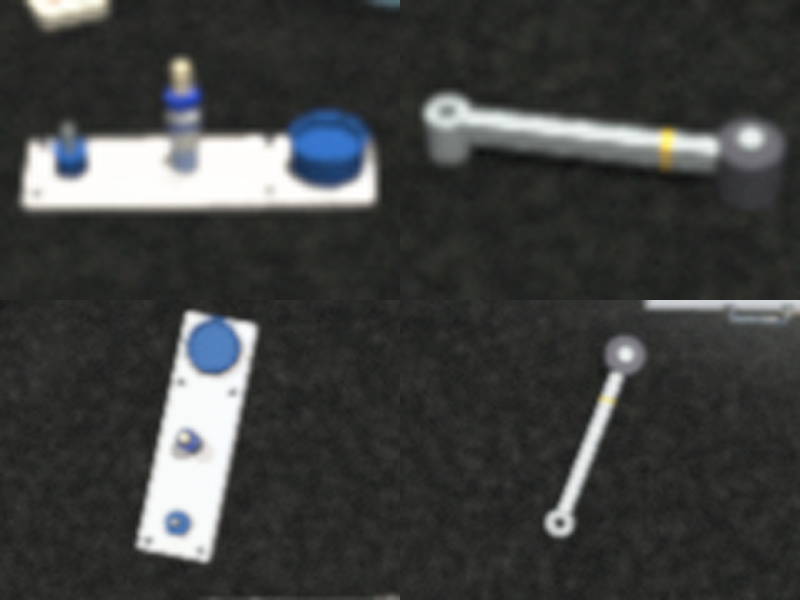

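The crops show these features:

| View | Feature | Pixel |
|---|---|---|
| Scene | bottle bulb tip | ≈(291,152) |
| Scene | pin tip | ≈(268.8,164.8) |
| Scene | yellow band | ≈(328,234.5) |
| Top | bulb tip | ≈(260.8,216.5) |
| Top | band | ≈(362,202) |

Next I'll measure with masks and triangulation.

Run:
```python
from h import *
np.set_printoptions(precision=4,suppress=True)
I={n:cv2.imread(f"pics/{n}0.png") for n in("scene","top")}
H={n:cv2.cvtColor(I[n],cv2.COLOR_BGR2HSV) for n in I}
def roi(m,x,y,w,h):
    o=np.zeros_like(m); o[y:y+h,x:x+w]=m[y:y+h,x:x+w]; return o
def big(m):
    return sorted(cv2.findContours(m,cv2.RETR_EXTERNAL,cv2.CHAIN_APPROX_NONE)[0],key=cv2.contourArea)[::-1]
def cen(c): m=cv2.moments(c,); return m["m10"]/m["m00"],m["m01"]/m["m00"]
# plate
for n,r in(("top",(235,170,60,90)),("scene",(250,140,90,50))):
    w=roi(cv2.inRange(H[n],(0,0,150),(179,60,255)),*r)
    b=roi(cv2.inRange(H[n],(95,110,60),(130,255,255)),*r)
    c=big(w)[0]; rect=cv2.minAreaRect(c)
    print(n,"plate centre",rect,plane(n,*rect[0],.01))
    if n=="top":
        P=np.array([plane(n,*q,.01)[:2] for q in cv2.boxPoints(rect)]);print(P, np.linalg.norm(P-np.roll(P,1,0),axis=1))
        w2=np.array([plane(n,*p,.01)[:2] for p in c[:,0].astype(float)],np.float32)
        print("world rect",cv2.minAreaRect(w2*1000))
    for q in big(b)[:4]:
        if cv2.contourArea(q)>3: print(n,"blue",cv2.contourArea(q),cen(q),cv2.boundingRect(q),cv2.minEnclosingCircle(q))
    y=roi(cv2.inRange(H[n],(15,90,90),(35,255,255)),*((300,170,100,80) if n=="top" else (280,210,80,50)))
    ys,xs=np.nonzero(y); wt=H[n][ys,xs,1].astype(float); band=(np.average(xs,weights=wt),np.average(ys,weights=wt)); print(n,"band",len(xs),band); globals()["band_"+n]=band
    l=roi(cv2.inRange(H[n],(0,0,75),(179,90,255)),*((335,178,45,70) if n=="top" else (275,215,80,30)))
    q=big(l)[0]; print("lever",cv2.boundingRect(q),cv2.minAreaRect(q))
print("band",tri(band_scene,band_top))
print("bulb",tri((291,152.2),(260.6,216.2)))
print("pin",tri((268.8,164.9),(256.9,241.6)))
```

```text
top plate centre ((263.6614074707031, 215.4302978515625), (22.441089630126953, 73.22880554199219), 11.633633613586426) [0.4838 0.2007 0.01  ]
[[0.3603 0.2688]
 [0.6284 0.214 ]
 [0.6097 0.1312]
 [0.3422 0.1876]] [0.0832 0.2737 0.085  0.2733]
world rect ((484.9088134765625, 200.29226684570312), (83.77056121826172, 273.03192138671875), 78.18415832519531)
top blue 158.5 (268.6140904311251, 188.37854889589906) (262, 179, 14, 18) ((268.5, 187.5), 8.631438255310059)
top blue 7.5 (258.77777777777777, 242.08888888888887) (256, 239, 5, 6) ((258.0, 241.5), 2.6926822662353516)
top band 1 (np.float64(364.0), np.float64(202.0))
lever (343, 182, 31, 62) ((357.0069580078125, 212.2929229736328), (12.225480079650879, 64.37278747558594), 22.782407760620117)
scene plate centre ((293.9999694824219, 173.99998474121094), (69.99998474121094, 13.999998092651367), -0.0) [0.4849 0.199  0.01  ]
scene blue 165.0 (320.1454545454545, 168.41919191919192) (312, 162, 17, 15) ((320.0, 167.63636779785156), 8.423308372497559)
scene blue 17.0 (268.8529411764706, 171.2941176470588) (266, 168, 6, 7) ((269.0, 171.0), 3.1623775959014893)
scene blue 16.0 (291.125, 159.55208333333331) (287, 158, 9, 4) ((291.0, 158.5), 4.031229019165039)
scene band 18 (np.float64(327.64539325842696), np.float64(234.0287640449438))
lever (279, 223, 49, 15) ((303.0, 230.0), (14.0, 48.0), 90.0)
band (array([ 0.5247, -0.1729,  0.0378]), np.float64(0.0003974764887331569))
bulb (array([0.4746, 0.1988, 0.114 ]), np.float64(0.005342285581477153))
pin (array([0.3888, 0.2197, 0.0547]), np.float64(0.006708288161009084))
```

Run:
```python
from h import *
np.set_printoptions(precision=4,suppress=True)
b,eb=tri((344.6,232.0),(367.2,188.3)); e,ee=tri((284.0,226.7),(347.4,238.5))
print(b,eb,e,ee,np.linalg.norm((b-e)[:2]))
b2=plane("top",367.2,188.3,.045);e2=plane("top",347.4,238.5,.036);b3=plane("scene",344.6,232,.045);e3=plane("scene",284,226.7,.036)
for p,q in((b,e),(b2,e2),(b3,e3)):
    d=(q-p)[:2];print(p[:2],q[:2],np.linalg.norm(d),np.degrees(np.arctan2(*-d[::-1])),"bal",p[:2]+d*54/200)
# approach for bottle: tool-frame deltas
from plant import manip
s=manip.observe();r=R.from_quat(s["orientation"])
def tgt(p,yaw):
    T=R.from_euler("z",yaw)*R.from_quat([1,0,0,0]); print("turn",(r.inv()*T).as_rotvec(),"shift cm",r.inv().apply(np.array(p)-s["tool_pos"])*100)
tgt([.4746,.1988,.25],np.radians(-11.8)); tgt([.17,-.522,.25],np.radians(-11.8))
```

```text
[ 0.5757 -0.1856  0.0474] 0.003448558200806393 [ 0.3927 -0.1082  0.0382] 0.0026315665525243853 0.19867137385591468
[ 0.5757 -0.1856] [ 0.3927 -0.1082] 0.19867137385591468 -22.90686624592875 bal [ 0.5263 -0.1647]
[ 0.5743 -0.1855] [ 0.3914 -0.1083] 0.19851397225814593 -22.90125990678689 bal [ 0.5249 -0.1647]
[ 0.5782 -0.1834] [ 0.3943 -0.1061] 0.19952379492319205 -22.78670635000228 bal [ 0.5285 -0.1625]
turn [-0.002   0.0003  0.5207] shift cm [ 51.2789 -59.1705  -7.6901]
turn [-0.002   0.0003  0.5207] shift cm [ 0.0008 -0.0615 -7.8181]
```

Units first: shifts go in shares of 600 mm and turns go in shares of 4 rad. So -30 cm / 60 = -0.5, -7.8 cm / 60 = -0.13, 0.52 rad / 4 = 0.13.

Request:
send_rows:
  rows: "0 0 0 0 0 -0.0667 1; 0 0 0.0325 0 0 -0.13 1; 0 0 0.065 0.0833 -0.0967 -0.13 1; 0 0 0.0975 0.1333 -0.1533 -0.13 1; 0 0 0.13 0.1833 -0.2117 -0.13 1; 0 0 0.13 0.2333 -0.27 -0.13 1; 0 0 0.13 0.2833 -0.3267 -0.13 1; 0 0 0.13 0.3333 -0.385 -0.13 1; 0 0 0.13 0.3833 -0.4417 -0.13 1; 0 0 0.13 0.4333 -0.5 -0.13 1"

```text
time_s: 1.1
tool_pos: [0.3248, -0.1551, 0.2506]
orientation: [0.995, -0.103, 0.0, -0.0]
force: [0.8, -1.0, -0.1]
width: 0.0939
grip_force: 0.0
```

```bash
cat >> h.py <<'E'
from plant import manip
np.set_printoptions(precision=4,suppress=True)
def go(p,yaw_deg):
    s=manip.observe();r=R.from_quat(s["orientation"])
    T=R.from_euler("z",yaw_deg,degrees=True)*R.from_quat([1,0,0,0])
    print(s["time_s"],"at",s["tool_pos"],"w",s["width"],"F",s["force"],"q",s["joint_pos"])
    print("turn",(r.inv()*T).as_rotvec(),"shift cm",r.inv().apply(np.array(p)-s["tool_pos"])*100)
E
python3 -c "
from h import *
go([.4746,.1988,.25],-11.8)"
```

```text
1.1 at [ 0.3248 -0.1551  0.2506] w 0.0939092998146641 F [ 0.8241 -0.9821 -0.1216] q [-0.6037 -0.3434  1.6005  0.0002  1.8842  1.1726]
turn [-0.0001 -0.0003  0.0005] shift cm [  7.448  -37.7045   0.0642]
```

Scaled: -34.5 cm / 60 = -0.575, -32 cm / 60 = -0.5333.

Request:
send_rows:
  rows: "0 0 0 0.0133 -0.0667 0 1; 0 0 0 0.0267 -0.1333 0 1; 0 0 0 0.04 -0.2 0 1; 0 0 0 0.0533 -0.2667 0 1; 0 0 0 0.0667 -0.3333 0 1; 0 0 0 0.08 -0.4 0 1; 0 0 0 0.0933 -0.4667 0 1; 0 0 0 0.1067 -0.5333 0 1; 0 0 0 0.115 -0.575 0 1; 0 0 0 0.115 -0.575 0 1"

```text
time_s: 2.1
tool_pos: [0.4625, 0.1689, 0.2492]
orientation: [0.995, -0.1, -0.001, 0.0]
force: [0.7, -0.4, -0.5]
width: 0.094
grip_force: 0.0
```

Request:
send_rows:
  rows: "0 0 0 0 0 0 1; 0 0 0 0 0 0 1"

```text
time_s: 2.3
tool_pos: [0.4621, 0.1655, 0.2508]
orientation: [0.995, -0.103, -0.0, 0.0]
force: [-0.1, -0.2, 0.0]
width: 0.0941
grip_force: 0.0
```

```bash
python3 -c "
from h import *
go([.4746,.1988,.06],-11.8)"
```

```text
2.3 at [0.4621 0.1655 0.2508] w 0.09405394516419517 F [-0.0962 -0.242   0.0437] q [ 0.2288 -0.0467  1.3541 -0.0006  1.8346  2.0057]
turn [ 0.0007  0.0002 -0.0003] shift cm [ 0.5414 -3.5233 19.075 ]
```

```bash
python3 -c "
from h import *
print(plane('top',260.6,216.2,.109),plane('scene',291,152.2,.109),plane('scene',291.1,159.5,.082))
t=cv2.imread('pics/top0.png')[205:230,248:275]
i=cv2.imread('pics/scene0.png')[148:180,280:304]
cv2.imwrite('pics/c2.png',np.hstack([cv2.resize(t,(400,400*25//27),interpolation=0)[:370],cv2.resize(i,(300,370),interpolation=0)]))"
```

```text
[0.4724 0.1997 0.109 ] [0.4785 0.2061 0.109 ] [0.4761 0.1972 0.082 ]
```

View pics/c2.png

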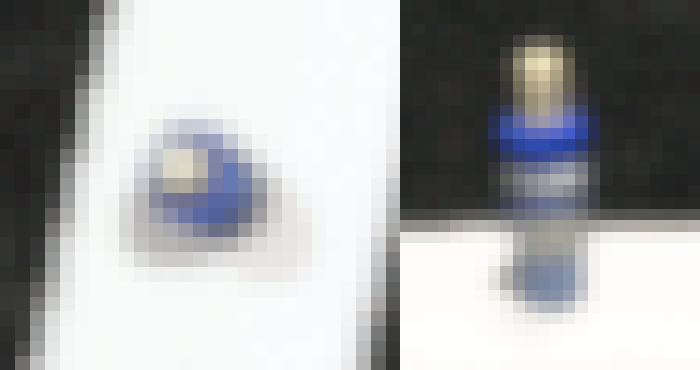

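The top crop shows the bulb tip at (260.0,215.9) and the blue collar at (261.4,217.0). The scene crop shows the collar at (291,159.3) and the foot's front edge at about (291.6,174.5).

```bash
python3 -c "
from h import *
print(plane('top',260,215.9,.109),plane('top',261.4,217,.085),plane('scene',291.6,174.5,.01),tri((291,159.3),(261.4,217)))
go([.474,.1985,.04],-11.8)"
```

```text
[0.4735 0.2018 0.109 ] [0.4716 0.1998 0.085 ] [0.4752 0.198  0.01  ] (array([0.4741, 0.2002, 0.0809]), np.float64(0.0042258210383169055))
2.3 at [0.4621 0.1655 0.2508] w 0.09405394516419517 F [-0.0962 -0.242   0.0437] q [ 0.2288 -0.0467  1.3541 -0.0006  1.8346  2.0057]
turn [ 0.0007  0.0002 -0.0003] shift cm [ 0.4892 -3.483  21.075 ]
```

Scaled: 21 cm / 60 = 0.35, -3.6 cm / 60 = -0.06.

Request:
send_rows:
  rows: "0 0 0 0.0033 -0.03 0 1; 0 0 0 0.0075 -0.06 0 1; 0 0 0 0.0075 -0.06 0 1; 0 0 0 0.0075 -0.06 0.0667 1; 0 0 0 0.0075 -0.06 0.1333 1; 0 0 0 0.0075 -0.06 0.2 1; 0 0 0 0.0075 -0.06 0.2667 1; 0 0 0 0.0075 -0.06 0.3167 1; 0 0 0 0.0075 -0.06 0.35 0.6; 0 0 0 0.0075 -0.06 0.35 0.5"

```text
time_s: 3.3
tool_pos: [0.4712, 0.1992, 0.0372]
orientation: [0.995, -0.103, -0.004, 0.002]
force: [-0.5, -0.3, -0.7]
width: 0.0809
grip_force: 0.0
```

Request:
send_rows:
  rows: "0 0 0 0 0 0 0.4; 0 0 0 0 0 0 0.36; 0 0 0 0 0 0 0.33; 0 0 0 0 0 0 0.30; 0 0 0 0 0 0 0.27; 0 0 0 0 0 0 0.24; 0 0 0 0 0 0 0.2; 0 0 0 0 0 0 0.15; 0 0 0 0 0 0 0.1; 0 0 0 0 0 0 0.1"

```text
time_s: 4.3
tool_pos: [0.4743, 0.2008, 0.0409]
orientation: [0.995, -0.102, 0.0, 0.0]
force: [-0.4, -0.1, 0.4]
width: 0.0238
grip_force: 29.7
```

```bash
python3 -c "
from h import *
go([.4735,.1995,.15],-11.8)
f=cv2.cvtColor(eyes.read_camera('scene'),cv2.COLOR_RGB2BGR)[100:220,230:370]
cv2.imwrite('pics/g1.png',cv2.resize(f,(700,600),interpolation=2))"
```

```text
4.3 at [0.4743 0.2008 0.0409] w 0.023769078393296804 F [-0.4372 -0.0963  0.3778] q [ 0.2904  0.0746  1.6503 -0.0001  1.4166  2.0665]
turn [ 0.0001 -0.0001  0.0008] shift cm [ -0.0473   0.1424 -10.9124]
```

View pics/g1.png

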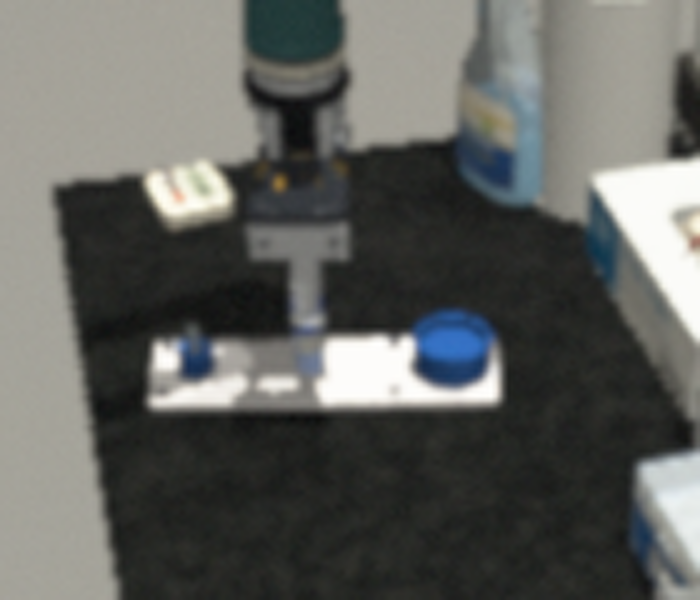

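The fingers hold the bottle upright: the gripper is at about (305,300) in the crop, the width is 24 mm and the grip 30 N. I'll lift it, carry it about 8 cm to the far side and lower it.

Scaled: -8 cm / 60 = -0.1333, -7 cm / 60 = -0.1167.

Request:
send_rows:
  rows: "0 0 0 0 0 -0.0167 0.1; 0 0 0 0 0 -0.0333 0.1; 0 0 0 0 0 -0.05 0.1; 0 0 0 0 0 -0.05 0.1; 0 0 0 0 -0.0167 -0.05 0.1; 0 0 0 0 -0.0417 -0.05 0.1; 0 0 0 0 -0.0667 -0.05 0.1; 0 0 0 0 -0.0917 -0.05 0.1; 0 0 0 0 -0.1167 -0.05 0.1; 0 0 0 0 -0.1333 -0.05 0.1"

```text
time_s: 5.35
tool_pos: [0.4905, 0.2809, 0.0704]
orientation: [0.995, -0.102, -0.0, 0.0]
force: [0.3, -0.1, -0.1]
width: 0.0232
grip_force: 29.7
```

Scaled: 3.9 cm / 60 = 0.065, 3.7 cm / 60 = 0.0617.

Request:
send_rows:
  rows: "0 0 0 0 0 0 0.1; 0 0 0 0 0 0.0167 0.1; 0 0 0 0 0 0.0333 0.1; 0 0 0 0 0 0.05 0.1; 0 0 0 0 0 0.0567 0.1; 0 0 0 0 0 0.0617 0.1; 0 0 0 0 0 0.065 0.1; 0 0 0 0 0 0.065 0.1; 0 0 0 0 0 0.065 0.1; 0 0 0 0 0 0.065 0.1"

```text
time_s: 6.35
tool_pos: [0.4908, 0.2792, 0.0323]
orientation: [0.995, -0.102, 0.0, -0.0]
force: [0.0, -0.4, 0.3]
width: 0.0232
grip_force: 29.7
```

```bash
python3 -c "
from h import *
go([.4743,.2008,.03],-11.8)
f=cv2.cvtColor(eyes.read_camera('scene'),cv2.COLOR_RGB2BGR)[100:220,230:370]
cv2.imwrite('pics/g2.png',cv2.resize(f,(700,600),interpolation=2))"
```

```text
6.35 at [0.4908 0.2792 0.0323] w 0.023156176667145336 F [ 0.0033 -0.3759  0.2567] q [ 0.4169  0.1878  1.5412 -0.0001  1.4118  2.1929]
turn [-0.0004 -0.0008  0.0008] shift cm [-0.02    8.0172  0.2275]
```

View pics/g2.png

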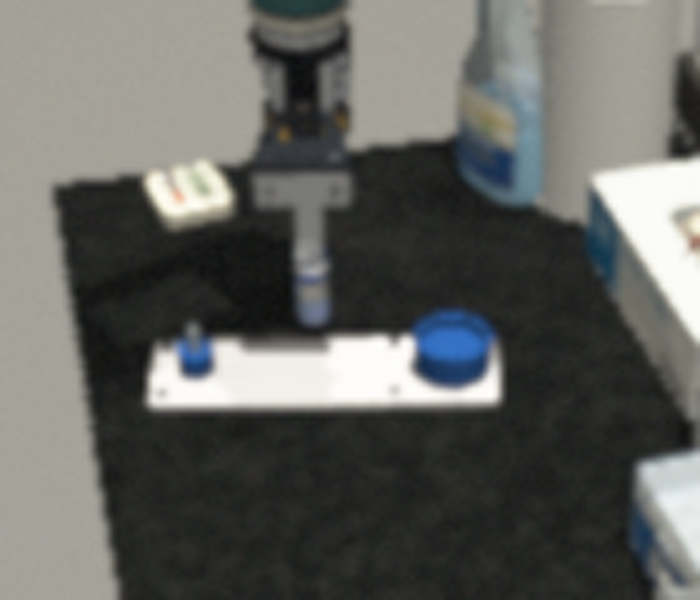

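The bottle hangs upright beyond the plate, with its foot near (315,322) in the crop. TCP z is 1.4 mm above the expected touchdown, so I'll lower it and then open slowly.

Scaled: 0.15 cm / 60 = 0.0025, 0.1 cm / 60 = 0.0017.

Request:
send_rows:
  rows: "0 0 0 0 0 0.0017 0.1; 0 0 0 0 0 0.0025 0.1; 0 0 0 0 0 0.0025 0.1; 0 0 0 0 0 0.0025 0.1"

```text
time_s: 6.8
tool_pos: [0.4908, 0.2792, 0.0308]
orientation: [0.995, -0.102, 0.0, -0.0]
force: [0.3, 0.1, 1.6]
width: 0.023
grip_force: 29.8
```

Request:
send_rows:
  rows: "0 0 0 0 0 0 0.27; 0 0 0 0 0 0 0.29; 0 0 0 0 0 0 0.32; 0 0 0 0 0 0 0.36; 0 0 0 0 0 0 0.4; 0 0 0 0 0 0 0.5; 0 0 0 0 0 0 0.6; 0 0 0 0 0 0 0.6; 0 0 0 0 0 0 0.6"

```text
time_s: 7.7
tool_pos: [0.4905, 0.2791, 0.0304]
orientation: [0.995, -0.102, 0.0, 0.0]
force: [-0.3, -0.1, -0.3]
width: 0.0563
grip_force: 0.0
```

Scaled: -20 cm / 60 = -0.3333, -17 cm / 60 = -0.2833.

Request:
send_rows:
  rows: "0 0 0 0 0 -0.0167 0.6; 0 0 0 0 0 -0.05 0.6; 0 0 0 0 0 -0.0833 0.6; 0 0 0 0 0 -0.1333 0.6; 0 0 0 0 0 -0.1833 0.6; 0 0 0 0 0 -0.2333 0.6; 0 0 0 0 0 -0.2833 0.6; 0 0 0 0 0 -0.3333 0.6; 0 0 0 0 0 -0.3333 0.6; 0 0 0 0 0 -0.3333 0.6"

```text
time_s: 8.7
tool_pos: [0.4908, 0.2793, 0.2314]
orientation: [0.995, -0.102, 0.001, -0.001]
force: [0.1, -0.7, -0.5]
width: 0.0561
grip_force: 0.0
```

```bash
python3 -c "
from h import *
go([.526,-.164,.23],-22.9)
t=cv2.cvtColor(eyes.read_camera('top'),cv2.COLOR_RGB2BGR)
f=cv2.cvtColor(eyes.read_camera('scene'),cv2.COLOR_RGB2BGR)[130:250,240:360]
cv2.imwrite('pics/g3.png',np.hstack([cv2.resize(f,(400,400),interpolation=2),cv2.resize(t[170:270,200:300],(400,400),interpolation=2)]))"
```

```text
8.7 at [0.4908 0.2793 0.2314] w 0.05608347037287589 F [ 0.0881 -0.7184 -0.5168] q [ 0.4169  0.1148  1.2258 -0.0001  1.7987  2.1929]
turn [-0.0014 -0.0017  0.1945] shift cm [12.4748 42.68    0.1082]
```

View pics/g3.png

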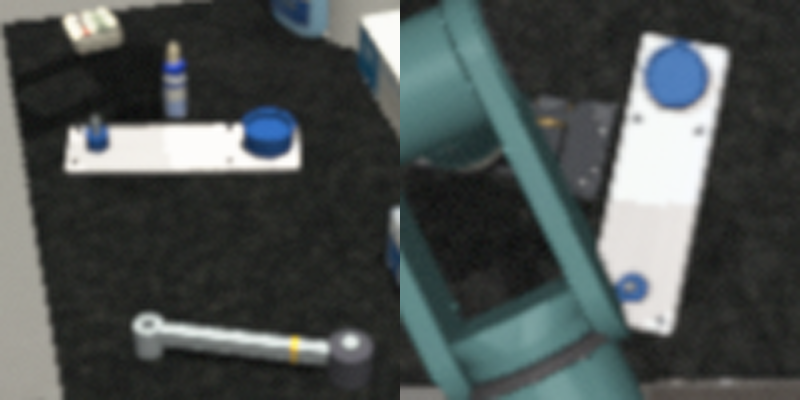

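The bottle stands upright and released beside the plate at (175,85) in the crop, and the lever is untouched. Next I'll move over the lever.

Scaled: 40 cm / 60 = 0.6667, 36.2 cm / 60 = 0.6033, 0.194 rad / 4 = 0.0485.

Request:
send_rows:
  rows: "0 0 0.0125 0.0167 0.0583 0 0.6; 0 0 0.025 0.0367 0.125 0 0.6; 0 0 0.0375 0.0567 0.1933 0 0.6; 0 0 0.0485 0.0767 0.2617 0 0.6; 0 0 0.0485 0.0967 0.33 0 0.6; 0 0 0.0485 0.1167 0.4 0 0.6; 0 0 0.0485 0.1367 0.4667 0 0.6; 0 0 0.0485 0.1567 0.535 0 0.6; 0 0 0.0485 0.1767 0.6033 0 0.6; 0 0 0.0485 0.195 0.6667 0 0.6"

```text
time_s: 9.8
tool_pos: [0.5225, -0.1379, 0.2281]
orientation: [0.98, -0.199, -0.002, -0.0]
force: [0.0, -0.3, -0.4]
width: 0.0564
grip_force: 0.0
```

Scaled: 1 cm / 60 = 0.0167, 0.2 cm / 60 = 0.0033.

Request:
send_rows:
  rows: "0 0 0 0.0033 0.0167 0 0.6; 0 0 0 0.0033 0.0167 0 0.6; 0 0 0 0.0033 0.0167 0 0.6"

```text
time_s: 10.1
tool_pos: [0.5211, -0.1452, 0.2294]
orientation: [0.98, -0.198, -0.001, -0.001]
force: [0.1, 0.7, 0.4]
width: 0.0563
grip_force: 0.0
```

```bash
python3 -c "
from h import *
go([.526,-.164,.01],-22.9)"
```

```text
10.1 at [ 0.5211 -0.1452  0.2294] w 0.056283150093120744 F [0.1226 0.6992 0.395 ] q [-0.3771  0.0647  1.2838  0.0009  1.7952  1.5925]
turn [-0.0008  0.0021  0.0011] shift cm [ 1.2285  1.5642 21.9398]
```

Scaled: 22.2 cm / 60 = 0.37, 22 cm / 60 = 0.3667.

Request:
send_rows:
  rows: "0 0 0 0.01 0.0133 0 0.6; 0 0 0 0.02 0.0267 0 0.6; 0 0 0 0.02 0.0267 0.0667 0.6; 0 0 0 0.02 0.0267 0.1333 0.6; 0 0 0 0.02 0.0267 0.2 0.6; 0 0 0 0.02 0.0267 0.2667 0.6; 0 0 0 0.02 0.0267 0.3167 0.6; 0 0 0 0.02 0.0267 0.35 0.6; 0 0 0 0.02 0.0267 0.3667 0.6; 0 0 0 0.02 0.0267 0.37 0.6"

```text
time_s: 11.1
tool_pos: [0.5258, -0.1653, 0.0072]
orientation: [0.98, -0.198, -0.001, -0.0]
force: [0.4, 0.4, -0.2]
width: 0.0563
grip_force: 0.0
```

Request:
send_rows:
  rows: "0 0 0 0 0 0 0.5; 0 0 0 0 0 0 0.4; 0 0 0 0 0 0 0.3; 0 0 0 0 0 0 0.25; 0 0 0 0 0 0 0.2; 0 0 0 0 0 0 0.15; 0 0 0 0 0 0 0.1; 0 0 0 0 0 0 0; 0 0 0 0 0 0 0; 0 0 0 0 0 0 0"

```text
time_s: 12.1
tool_pos: [0.5263, -0.1658, 0.0083]
orientation: [0.98, -0.198, -0.0, 0.0]
force: [0.2, 0.3, -0.2]
width: 0.0004
grip_force: 0.0
```

```bash
python3 -c "
from h import *
go([.526,-.164,.01],-22.9)
f=cv2.cvtColor(eyes.read_camera('scene'),cv2.COLOR_RGB2BGR)[170:260,260:380]
cv2.imwrite('pics/g4.png',cv2.resize(f,(800,600),interpolation=2))"
```

```text
12.1 at [ 0.5263 -0.1658  0.0083] w 0.00044866448481786694 F [ 0.1915  0.3405 -0.2286] q [-0.4078  0.1816  1.5992 -0.0001  1.3609  1.5622]
turn [0.0001 0.0001 0.0005] shift cm [-0.097  -0.1493 -0.1697]
```

View pics/g4.png

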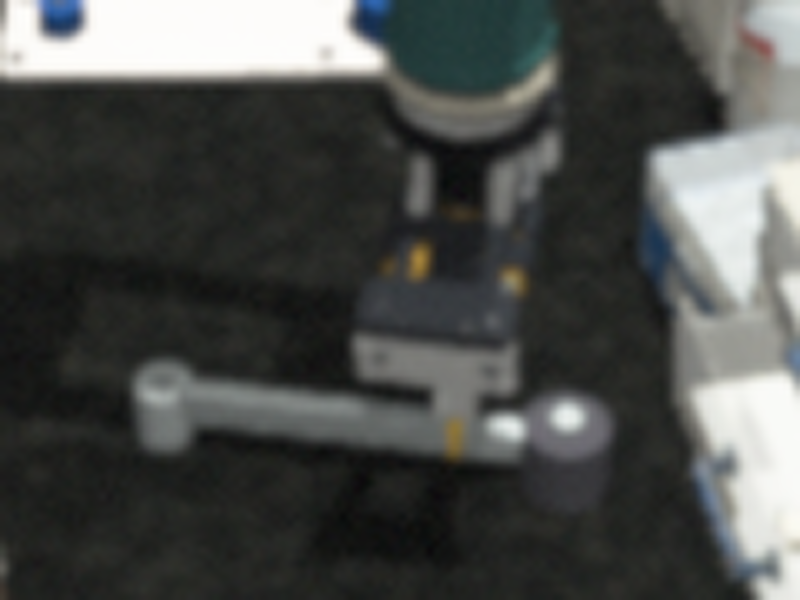

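The fingers closed to 0 mm. In the crop both are behind the bar, and the lever has not moved: eye at (284,226.5) and bolt at (345,232). I'll check the projections to find out why.

```bash
python3 -c "
from h import *
for n in cal:
  for X in ([.5263,-.1658,.0083],[.5263,-.1658,.0273],[.526,-.164,.034],[.5263,-.1658,.1]): print(n,X,proj(n,X))
s=manip.observe()
print(s['orientation'],s['width'],s['grip_force'])
t=cv2.cvtColor(eyes.read_camera('top'),cv2.COLOR_RGB2BGR)
cv2.imwrite('pics/g5.png',cv2.resize(t[170:260,310:430],(800,600),interpolation=2))"
```

```text
scene [0.5263, -0.1658, 0.0083] [327.3598 238.7117]
scene [0.5263, -0.1658, 0.0273] [327.4653 234.672 ]
scene [0.526, -0.164, 0.034] [327.2749 232.8548]
scene [0.5263, -0.1658, 0.1] [327.8879 218.4749]
top [0.5263, -0.1658, 0.0083] [361.3129 202.4598]
top [0.5263, -0.1658, 0.0273] [361.7937 201.872 ]
top [0.526, -0.164, 0.034] [361.4821 201.7506]
top [0.5263, -0.1658, 0.1] [363.7367 199.4966]
[ 0.9801 -0.1983 -0.      0.    ] 0.00020333340621978284 0.0
```

View pics/g5.png

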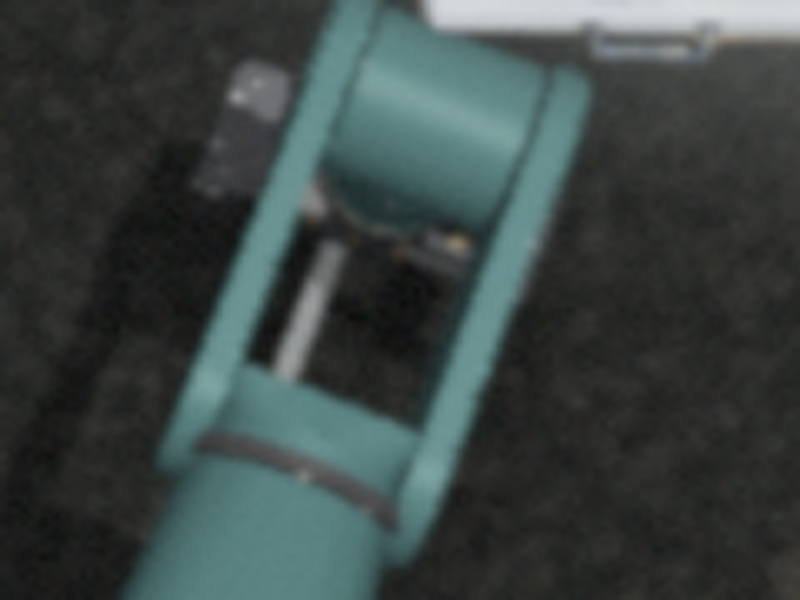

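```bash
python3 -c "
from h import *
print('bottle foot now',plane('scene',292.8,164.5,0),'bulb',plane('scene',291.5,142.6,.099), 'before foot',plane('scene',291.6,174.5,.01))
# tips seen: g2 finger bottom (312,262)/5
for z in (.03,.04,.05,.06,.07): print(z,proj('scene',[.4908,.2793,z]),proj('scene',[.4880,.2650,z]))
print('g2 seen',230+312/5,100+262/5)
for z in (.008,.03,.035,.04): print(z,proj('scene',[.5263,-.1658,z]))
for y in (.0,.02,.04,.06): print('yoff',y,proj('scene',[.5263,-.1658+y,.008]))
"
```

```text
bottle foot now [0.4942 0.2755 0.    ] bulb [0.4948 0.2855 0.099 ] before foot [0.4752 0.198  0.01  ]
0.03 [291.5076 158.0425] [291.474 160.149]
0.04 [291.4067 155.9963] [291.3723 158.0975]
0.05 [291.3049 153.9334] [291.2697 156.0291]
0.06 [291.2023 151.8536] [291.1663 153.9437]
0.07 [291.0989 149.7567] [291.062 151.841]
g2 seen 292.4 152.4
0.008 [327.3582 238.7748]
0.03 [327.4804 234.0917]
0.035 [327.5085 233.0128]
0.04 [327.5368 231.9285]
yoff 0.0 [327.3582 238.7748]
yoff 0.02 [325.8587 234.4851]
yoff 0.04 [324.3916 230.2883]
yoff 0.06 [322.956  226.1814]
```

The bottle's displacement matches the arm's, so x and y are right. The fingertips, though, appear about 30 mm higher than the reported TCP, so the fingers closed above the bar. I'll lift 6 cm and measure the tip height numerically.

Request:
send_rows:
  rows: "0 0 0 0 0 -0.0167 0; 0 0 0 0 0 -0.05 0; 0 0 0 0 0 -0.0833 0; 0 0 0 0 0 -0.1 0; 0 0 0 0 0 -0.1 0; 0 0 0 0 0 -0.1 0"

```text
time_s: 12.8
tool_pos: [0.5262, -0.1657, 0.0681]
orientation: [0.98, -0.198, -0.0, 0.0]
force: [-1.1, 0.2, -0.7]
width: 0.0004
grip_force: 0.0
```

```bash
python3 -c "
from h import *
s=manip.observe();p=s['tool_pos'];print(p,s['width'])
g=cv2.cvtColor(eyes.read_camera('scene'),cv2.COLOR_RGB2GRAY)
print('cols 322..335')
for r in range(204,242): print(r,g[r,322:336])
for o in (0,.02,.025,.03,.035,.04): print(o,proj('scene',p+[0,0,o]))
"
```

```text
[ 0.5262 -0.1657  0.0681] 0.00043314369774126937
cols 322..335
204 [48 48 45 47 43 43 44 49 57 56 54 55 61 63]
205 [72 72 66 62 57 54 51 49 47 47 44 46 47 47]
206 [105 103  98  95  89  88  84  82  78  72  70  66  60  62]
207 [120 121 120 119 116 116 116 115 109 106 105  95  92  96]
208 [125 124 124 124 123 123 122 122 121 119 117 112 111 117]
209 [124 125 124 122 124 123 124 124 123 123 117 106 105 119]
210 [122 122 122 124 122 123 122 123 123 121 111  95  93 111]
211 [113 115 119 124 124 124 122 123 123 122 117 104 102 117]
212 [ 90  96 106 120 125 123 122 123 123 121 118 109 110 120]
213 [ 51  59  80 117 128 126 123 122 122 116 108  96  96 104]
214 [ 27  32  66 116 133 128 124 124 121 110  86  65  61  66]
215 [ 24  28  67 120 138 133 127 125 120 104  74  47  41  39]
216 [ 20  26  67 123 140 133 125 125 121 102  69  44  38  39]
217 [ 23  27  65 119 138 130 125 127 122  95  62  40  40  40]
218 [ 21  26  56  99 116 110 107 114 112  86  53  38  39  40]
219 [19 23 35 58 68 68 71 83 80 66 45 37 39 40]
220 [21 22 24 26 31 31 34 43 48 44 41 41 41 42]
221 [19 20 22 21 21 22 25 27 31 39 38 3
[... 501 characters left out ...]
 102  95  93 101 111 121 144 155 151 156 163 168]
233 [168 141 112 103 106 118 143 163 183 196 198 212 222 227]
234 [135 121 108 104 108 127 159 177 184 185 190 205 218 224]
235 [112 107 101 102 106 120 137 144 141 140 141 153 168 181]
236 [100  97  98  96 103 117 122 122 118 116 116 119 126 133]
237 [ 74  78  81  81  88 102 110 110 107 110 111 112 112 114]
238 [40 40 44 50 56 73 80 81 82 90 94 93 94 97]
239 [19 17 22 22 24 40 38 43 42 49 53 52 56 60]
240 [19 19 17 20 23 23 19 23 18 21 20 24 26 31]
241 [19 24 19 22 24 28 27 24 25 24 22 22 29 27]
0 [327.6438 225.7042]
0.02 [327.7612 221.1829]
0.025 [327.7909 220.0379]
0.03 [327.8208 218.887 ]
0.035 [327.8509 217.7299]
0.04 [327.8811 216.5669]
```

The tip sits about 3–4 cm above the reported value. I'll open fully, straddle the bar, and descend carefully while watching the force to find the bench.

Scaled: 6.8 cm / 60 = 0.1133, 6.5 cm / 60 = 0.1083.

Request:
send_rows:
  rows: "0 0 0 0 0 0 1; 0 0 0 0 0 0 1; 0 0 0 0 0 0 1; 0 0 0 0 0 0 1; 0 0 0 0 0 0.0333 1; 0 0 0 0 0 0.0667 1; 0 0 0 0 0 0.0917 1; 0 0 0 0 0 0.1083 1; 0 0 0 0 0 0.1133 1; 0 0 0 0 0 0.1133 1"

```text
time_s: 13.85
tool_pos: [0.5263, -0.1657, 0.0002]
orientation: [0.98, -0.198, -0.0, 0.0]
force: [0.3, 0.3, -0.6]
width: 0.0772
grip_force: 0.0
```

```bash
python3 -c "
from h import *
s=manip.observe();p=s['tool_pos'];print(p,s['width'],s['force'])
g=cv2.cvtColor(eyes.read_camera('scene'),cv2.COLOR_RGB2GRAY)
for r in range(216,252): print(r,g[r,316:342])
q=p+R.from_quat(s['orientation']).apply([0,.06,0])
for o in (0,.02,.03,.04): print(o,q,proj('scene',q+[0,0,o]))
"
```

```text
[ 0.5263 -0.1657  0.0002] 0.07716435926736026 [ 0.2921  0.3173 -0.6348]
216 [60 63 61 59 58 58 59 60 59 58 60 59 58 58 60 57 60 61 67 76 79 68 54 43
 40 41]
217 [63 68 65 60 59 61 59 59 59 58 59 59 59 59 59 59 59 59 65 68 69 62 52 44
 42 40]
218 [63 66 66 66 64 61 59 59 59 60 59 60 59 59 60 61 60 62 65 68 67 57 49 42
 40 37]
219 [59 61 66 78 79 67 61 59 60 58 60 59 60 63 63 60 63 67 67 66 66 56 45 42
 42 38]
220 [51 51 63 80 85 71 59 57 57 58 61 58 63 75 72 63 65 72 70 66 62 51 41 39
 42 39]
221 [50 47 51 56 60 54 49 49 51 53 54 53 60 79 79 62 61 66 66 66 62 49 42 40
 39 39]
222 [78 72 66 57 56 54 53 50 49 46 45 46 52 60 59 53 53 55 58 61 60 52 38 39
 37 35]
223 [105 101  97  92  87  87  85  84  76  71  68  62  60  55  53  51  48  47
  53  57  68  63  41  35  33  31]
224 [107 108 113 117 117 116 115 114 109 103  98  94  90  88  85  81  76  74
  72  79  89  75  48  31  31  33]
225 [ 96  97 113 121 123 124 121 122 121 119 120 118 117 116 115 113 107 102
 102 104 101  78  47  33  31  33]
226 [101 102 114 123 123 123 123 123 123 123 123 122 124 123 122 117 109 104
 110 116 110  80  46  3
[... 2052 characters left out ...]
 15 18 13 15 13 15 15 14 18 18 19 19 21 25 29 32 32 35 37 38 39 40
 40 43]
247 [18 15 16 20 20 16 21 17 19 19 20 20 20 21 24 29 30 35 34 36 40 43 40 38
 39 38]
248 [19 18 19 17 16 15 16 17 20 16 18 20 20 18 24 28 35 38 39 37 41 43 42 44
 42 41]
249 [14 17 17 16 17 13 16 18 19 16 16 17 21 19 26 31 36 36 38 38 40 42 41 38
 39 41]
250 [18 16 18 15 16 15 17 18 16 10 13 18 22 23 29 29 30 34 38 37 34 37 35 35
 34 38]
251 [17 14 18 19 13 18 18 17 19 18 18 21 26 26 26 30 33 35 36 36 35 32 30 30
 31 31]
0 [ 0.503  -0.221   0.0002] [324.5221 254.0412]
0.02 [ 0.503  -0.221   0.0002] [324.6071 249.8143]
0.03 [ 0.503  -0.221   0.0002] [324.6503 247.6678]
0.04 [ 0.503  -0.221   0.0002] [324.6939 245.4988]
```

The near finger now straddles the bar from the front, with its tip at row 243, which puts the true tip at z ≈ 0.04. I'll go 2.5 cm lower and watch the force.

Scaled: 2.5 cm / 60 = 0.0417, 2.3 cm / 60 = 0.0383.

Request:
send_rows:
  rows: "0 0 0 0 0 0 1; 0 0 0 0 0 0.0083 1; 0 0 0 0 0 0.0167 1; 0 0 0 0 0 0.025 1; 0 0 0 0 0 0.0333 1; 0 0 0 0 0 0.0383 1; 0 0 0 0 0 0.0417 1; 0 0 0 0 0 0.0417 1"

```text
time_s: 14.7
tool_pos: [0.5261, -0.1656, -0.0251]
orientation: [0.98, -0.198, -0.0, -0.0]
force: [0.2, -0.2, -0.8]
width: 0.0938
grip_force: 0.0
```

```bash
python3 -c "
from h import *
s=manip.observe();p=s['tool_pos'];print(p,s['width'],s['force'])
g=cv2.cvtColor(eyes.read_camera('scene'),cv2.COLOR_RGB2GRAY)
for r in range(240,260): print(r,g[r,319:333])
q=p+R.from_quat(s['orientation']).apply([0,.0595,0])
for o in (0,.01,.02,.03,.04): print(o,q,proj('scene',q+[0,0,o]))
"
```

```text
[ 0.5261 -0.1656 -0.0251] 0.0938320505369919 [ 0.2236 -0.2059 -0.7804]
240 [ 19  20  30  67 103 119 121 123 121 110  79  37  22  19]
241 [ 25  27  34  68 104 120 122 123 123 110  76  40  22  23]
242 [ 34  34  42  73 105 119 122 123 121 108  77  39  26  28]
243 [ 35  33  48  78 107 121 122 122 119 107  73  42  26  29]
244 [ 33  35  48  84 110 120 124 123 118 101  67  38  28  26]
245 [ 31  31  48  86 112 121 121 122 119 101  66  35  29  28]
246 [ 27  29  45  84 112 120 122 122 118  99  65  34  27  27]
247 [ 17  25  41  81 109 120 123 122 119 100  66  35  29  33]
248 [ 18  17  39  80 106 120 121 122 119  99  66  35  27  34]
249 [ 13  17  35  68  96 109 115 119 116  97  63  31  26  33]
250 [16 18 26 44 68 84 92 98 96 80 53 26 25 31]
251 [18 16 21 25 37 42 49 52 56 45 31 23 26 32]
252 [15 20 16 18 18 20 19 22 20 17 17 19 27 33]
253 [13 17 18 21 22 18 16 16 17 15 17 21 30 32]
254 [22 19 21 21 23 19 20 18 15 13 22 25 31 33]
255 [24 26 28 25 22 21 17 17 17 22 24 26 34 33]
256 [35 38 35 33 31 27 24 21 24 25 30 31 36 33]
257 [36 36 34 35 30 30 30 27 31 32 32 31 31 33]
258 [36 37 35 31 32 33 32 29 30 32 31 30 31 32]
259 [37 38 33 31 30 32 30 31 32 32 33 31 31 33]
0 [ 0.503  -0.2205 -0.0251] [324.3721 259.1342]
0.01 [ 0.503  -0.2205 -0.0251] [324.413  257.0853]
0.02 [ 0.503  -0.2205 -0.0251] [324.4544 255.0155]
0.03 [ 0.503  -0.2205 -0.0251] [324.4962 252.9243]
0.04 [ 0.503  -0.2205 -0.0251] [324.5384 250.8115]
```

Scaled: 0.8 cm / 60 = 0.0133, 0.6 cm / 60 = 0.01.

Request:
send_rows:
  rows: "0 0 0 0 0 0.005 1; 0 0 0 0 0 0.01 1; 0 0 0 0 0 0.0133 1; 0 0 0 0 0 0.0133 1"

```text
time_s: 15.15
tool_pos: [0.5264, -0.1658, -0.0323]
orientation: [0.98, -0.198, 0.0, 0.0]
force: [-0.7, 0.9, 2.5]
width: 0.0943
grip_force: 1.1
```

Request:
send_rows:
  rows: "0 0 0 0 0 0 0.8; 0 0 0 0 0 0 0.6; 0 0 0 0 0 0 0.5; 0 0 0 0 0 0 0.4; 0 0 0 0 0 0 0.35; 0 0 0 0 0 0 0.3; 0 0 0 0 0 0 0.25; 0 0 0 0 0 0 0.2; 0 0 0 0 0 0 0.17; 0 0 0 0 0 0 0.14"

```text
time_s: 16.15
tool_pos: [0.5266, -0.1659, -0.0323]
orientation: [0.98, -0.198, 0.0, 0.0]
force: [0.7, -0.4, 5.8]
width: 0.0172
grip_force: 3.3
```

Request:
send_rows:
  rows: "0 0 0 0 0 0 0.1; 0 0 0 0 0 0 0.05; 0 0 0 0 0 0 0; 0 0 0 0 0 0 0; 0 0 0 0 0 0 0"

```text
time_s: 16.65
tool_pos: [0.5268, -0.1654, -0.0323]
orientation: [0.98, -0.198, 0.0, -0.0]
force: [0.7, 1.9, 5.4]
width: 0.0118
grip_force: 31.2
```

The lever is gripped: width 11.8 mm, 31 N. Light bench contact (5 N) at reported z = -0.0323 fixes the offset, so lever underside = reported z + 0.032. Next I'll lift.

Scaled: -12 cm / 60 = -0.2, -11 cm / 60 = -0.1833.

Request:
send_rows:
  rows: "0 0 0 0 0 -0.005 0; 0 0 0 0 0 -0.0167 0; 0 0 0 0 0 -0.0333 0; 0 0 0 0 0 -0.0583 0; 0 0 0 0 0 -0.0833 0; 0 0 0 0 0 -0.1167 0; 0 0 0 0 0 -0.15 0; 0 0 0 0 0 -0.1833 0; 0 0 0 0 0 -0.2 0; 0 0 0 0 0 -0.2 0"

```text
time_s: 17.65
tool_pos: [0.528, -0.1664, 0.0905]
orientation: [0.98, -0.198, 0.003, 0.001]
force: [0.3, -0.1, -4.1]
width: 0.0117
grip_force: 30.0
```

Request:
send_rows:
  rows: "0 0 0 0 0 0 0; 0 0 0 0 0 0 0; 0 0 0 0 0 0 0"

```text
time_s: 17.95
tool_pos: [0.5255, -0.1654, 0.0859]
orientation: [0.98, -0.198, -0.001, -0.0]
force: [0.2, 0.2, -4.6]
width: 0.0116
grip_force: 30.0
```

```bash
python3 -c "
from h import *
# fixture: balance target = centre -46mm along cup->pin
c=np.array([.485,.2003]);a=np.radians(-11.8);u=-np.array([np.cos(a),np.sin(a)])
b=c-.046*u;print('target',b)
go([*b,.0878],-11.8)
I=eyes.read_camera('scene')
cv2.imwrite('pics/g6raw.png',I[:,:,::-1]); cv2.imwrite('pics/g6t.png',eyes.read_camera('top')[:,:,::-1])
f=cv2.imread('pics/g6raw.png')[170:260,260:380]
cv2.imwrite('pics/g6.png',cv2.resize(f,(800,600),interpolation=2))
h=cv2.cvtColor(cv2.imread('pics/g6raw.png'),cv2.COLOR_BGR2HSV)
m=cv2.inRange(h,(15,110,110),(35,255,255));ys,xs=np.nonzero(m[185:250,290:370]);print('band px',sorted(zip(xs+290,ys+185)))
"
```

```text
target [0.53   0.1909]
17.95 at [ 0.5255 -0.1654  0.0859] w 0.011553611245698064 F [ 0.2418  0.2369 -4.5698] q [-0.4078  0.1245  1.5032 -0.0001  1.5166  1.5623]
turn [-0.0002  0.0027 -0.1933] shift cm [-13.4311 -33.0017  -0.1536]
band px [(np.int64(322), np.int64(188)), (np.int64(322), np.int64(189)), (np.int64(322), np.int64(190)), (np.int64(323), np.int64(188)), (np.int64(323), np.int64(189)), (np.int64(323), np.int64(190)), (np.int64(336), np.int64(191)), (np.int64(336), np.int64(192)), (np.int64(337), np.int64(192))]
```

Scaled: -22.1 cm / 60 = -0.3683, -19.7 cm / 60 = -0.3283, -0.04 rad / 4 = -0.01.

Request:
send_rows:
  rows: "0 0 -0.005 -0.0067 -0.0167 0 0; 0 0 -0.01 -0.0183 -0.0467 0 0; 0 0 -0.015 -0.0333 -0.0833 0 0; 0 0 -0.02 -0.05 -0.1233 0 0; 0 0 -0.025 -0.0667 -0.1633 0 0; 0 0 -0.03 -0.0833 -0.205 0 0; 0 0 -0.035 -0.1 -0.2467 0 0; 0 0 -0.04 -0.1167 -0.2867 0 0; 0 0 -0.045 -0.1333 -0.3283 0 0; 0 0 -0.0483 -0.15 -0.3683 0 0"

```text
time_s: 19.05
tool_pos: [0.5289, 0.0748, 0.0873]
orientation: [0.995, -0.102, -0.0, -0.0]
force: [0.6, -0.2, -3.7]
width: 0.0116
grip_force: 30.0
```

Scaled: -10.8 cm / 60 = -0.18, -10.4 cm / 60 = -0.1733.

Request:
send_rows:
  rows: "0 0 0 -0.0167 -0.04 0 0; 0 0 0 -0.0333 -0.0817 0 0; 0 0 0 -0.05 -0.12 0 0; 0 0 0 -0.0633 -0.155 0 0; 0 0 0 -0.07 -0.1733 0 0; 0 0 0 -0.0733 -0.18 0 0; 0 0 0 -0.0733 -0.18 0 0; 0 0 0 -0.0733 -0.18 0 0; 0 0 0 -0.0733 -0.18 0 0"

```text
time_s: 19.95
tool_pos: [0.5086, 0.1866, 0.0873]
orientation: [0.995, -0.104, 0.0, 0.0]
force: [-0.2, -0.4, -4.3]
width: 0.0118
grip_force: 30.0
```

```bash
python3 -c "
from h import *
go([.53,.1909,.05],-11.8)
cv2.imwrite('pics/g7raw.png',eyes.read_camera('scene')[:,:,::-1]); cv2.imwrite('pics/g7t.png',eyes.read_camera('top')[:,:,::-1])
f=cv2.imread('pics/g7raw.png')[120:192,255:351];t=cv2.imread('pics/g7t.png')[170:260,220:340]
cv2.imwrite('pics/g7.png',np.hstack([cv2.resize(f,(480,360),interpolation=2),cv2.resize(t,(320,240),interpolation=2)[0:240] if 0 else cv2.resize(t,(320,360),interpolation=2)]))
"
```

```text
19.95 at [0.5086 0.1866 0.0873] w 0.011840865656006592 F [-0.2149 -0.3546 -4.2905] q [ 0.2474  0.1016  1.5256 -0.0005  1.5145  2.0257]
turn [ 0.0005 -0.0001 -0.0015] shift cm [ 2.0061 -0.8601  3.7307]
```

View pics/g7.png

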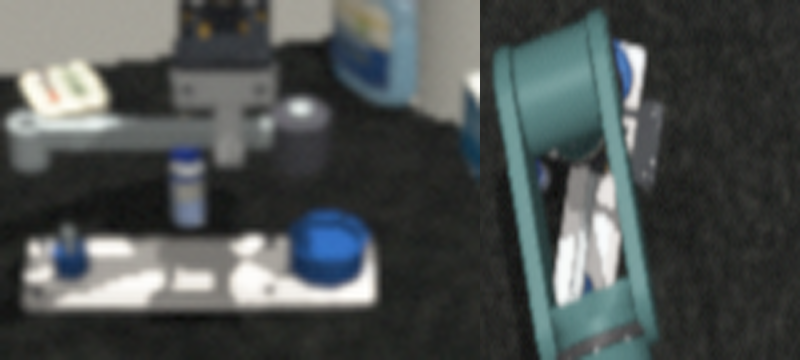

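The last picture shows the lever held level over the fixture, with the eye top at (28,122) and the boss top at (303,105) in the crop. The bottle stands behind at (187,185). It needs +2.0 and -0.9 cm, then lowering.

Scaled: 3.6 cm / 60 = 0.06, 3.3 cm / 60 = 0.055.

Request:
send_rows:
  rows: "0 0 0 0.0117 -0.005 0 0; 0 0 0 0.025 -0.01 0 0; 0 0 0 0.0333 -0.0142 0 0; 0 0 0 0.0333 -0.0142 0.0167 0; 0 0 0 0.0333 -0.0142 0.0333 0; 0 0 0 0.0333 -0.0142 0.0467 0; 0 0 0 0.0333 -0.0142 0.055 0; 0 0 0 0.0333 -0.0142 0.06 0; 0 0 0 0.0333 -0.0142 0.06 0; 0 0 0 0.0333 -0.0142 0.06 0"

```text
time_s: 21.05
tool_pos: [0.5299, 0.1919, 0.0517]
orientation: [0.995, -0.103, 0.0, -0.0]
force: [1.0, 0.6, -3.6]
width: 0.0119
grip_force: 30.0
```

Request:
send_rows:
  rows: "0 0 0 0 0 0 0; 0 0 0 0 0 0 0; 0 0 0 0 0 0 0"

```text
time_s: 21.35
tool_pos: [0.5299, 0.1919, 0.0518]
orientation: [0.995, -0.103, 0.0, -0.0]
force: [-0.4, 0.6, -4.3]
width: 0.0114
grip_force: 30.0
```

```bash
python3 -c "
from h import *
go([.53,.1909,.05],-11.8)
I=np.zeros((400,640,3))
for k in range(4): I+=eyes.read_camera('scene')[:,:,::-1]/4.
I=I.astype(np.uint8);cv2.imwrite('pics/g8raw.png',I);cv2.imwrite('pics/g8t.png',eyes.read_camera('top')[:,:,::-1])
g=cv2.cvtColor(I,cv2.COLOR_BGR2GRAY)
c=np.array([.485,.2003]);a=np.radians(-11.8);u=-np.array([np.cos(a),np.sin(a)])
Z=.082
print('expect eye top',proj('scene',[*(c+.1*u),Z+.036]),'boss bolt top',proj('scene',[*(c-.1*u),Z+.045]),'bar top far/near band',proj('scene',[*(c-.046*u),Z+.034]))
np.set_printoptions(linewidth=200)
e=proj('scene',[*(c+.1*u),Z+.036]).astype(int);b=proj('scene',[*(c-.1*u),Z+.045]).astype(int)
for n,q in(('eye',e),('boss',b)):
  print(n,'cols from',q[0]-9)
  for r in range(q[1]-8,q[1]+14): print(r,g[r,q[0]-9:q[0]+10])
"
```

```text
21.35 at [0.5299 0.1919 0.0518] w 0.011362617982689768 F [-0.4196  0.5834 -4.2577] q [ 0.2469  0.171   1.5203 -0.0001  1.4495  2.0239]
turn [-0.0002 -0.0007 -0.0002] shift cm [0.0268 0.0941 0.1751]
expect eye top [266.0985 151.1773] boss bolt top [319.6175 148.4845] bar top far/near band [305.2058 151.123 ]
eye cols from 257
143 [ 41  39  38  40  69 114 156 182 188 180 165 152 146 140 132 126 119 109  89]
144 [ 42  41  38  35  49  80 113 138 143 136 129 122 116 102  84  73  68  62  52]
145 [ 40  38  37  35  39  56  83 107 107  93  81  72  66  55  43  39  39  39  40]
146 [38 36 36 36 36 40 51 63 61 53 44 36 34 33 33 35 35 38 39]
147 [38 37 36 36 36 37 40 46 52 57 59 51 40 34 33 35 35 36 37]
148 [ 39  37  36  35  34  38  58  84 100 111 114 101  75  52  41  39  37  38  41]
149 [ 37  36  33  33  36  56 102 141 154 157 158 155 135 103  83  79  78  79  81]
150 [ 35  35  33  34  40  84 146 183 181 165 163 184 187 171 160 157 156 156 157]
151 [ 35  36  36  36  45  96 164 192 182 167 172 191 203 208 213 211 209 208 207]
152 [ 36  36  35  36  40  80 141 178 183 180 184 185 177 184 194 193 190 
[... 1849 characters left out ...]
  47  38  38]
152 [101 105 122 132 110  76  69  80  87  90  91  91  86  80  69  55  42  37  36]
153 [100 103 110 112  93  65  53  58  62  64  64  63  63  61  55  48  41  36  37]
154 [ 96  99 107 108  90  63  48  49  51  52  53  55  56  55  53  47  39  35  35]
155 [82 84 90 91 76 58 48 50 51 53 54 54 56 56 53 47 39 35 35]
156 [54 55 57 59 53 47 47 50 52 54 55 56 55 56 53 46 40 36 36]
157 [41 37 40 41 41 43 46 49 51 53 55 56 56 55 52 45 40 37 36]
158 [37 34 35 35 38 43 45 49 52 54 54 56 55 54 51 44 38 36 37]
159 [35 34 34 35 36 41 44 48 51 52 54 54 54 51 48 43 38 37 37]
160 [35 36 36 36 36 39 41 44 47 49 51 50 50 47 44 40 37 38 38]
161 [35 36 37 39 38 37 35 37 42 44 45 48 47 44 40 40 39 39 39]
```

The eye measures (266.2,151) against an expected (266.1,151.2), and the bolt (319.8,148.0) against (319.6,148.5). The lever is aligned, level and still, so I'm handing in.

```bash
python3 -c "
from plant import order
print(order.job_done())"
```

```text
the job is handed in; nothing more can be done
None
```

I handed the job in without seeing a verdict: the bottle stands upright on the bench beside the fixture, and the lever is held still and level by its yellow band over the cup and pin, about 3 cm above the pin tip. The first grasp closed just above the bar because the fingertips sit about 3 cm higher than the reported position; the second held.

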